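# Air the toy drying box

### The arm

A 6-joint arm with a two-finger parallel gripper is mounted at the origin on the work surface. World frame = base frame: x ahead of the robot, y to its left, z up, the work surface at z = 0. Lengths are in m, angles in rad, forces in N, time in s.
With the tool pointing down it reaches from about 0.25 to 0.775 m from the base axis. Payload 4 kg.
Tool frame: the origin (TCP) lies midway between the tips of the shut fingers; the grasp point (between the pads) lies 19 mm behind it; z points along the fingers, y is the direction in which the jaws open and shut (so a half turn about z gives the same grasp; the last joint's range is limited). The gripper opens to 94 mm and grips with 3 to 60 N. Pads are 16 mm wide; open, the fingers measure 119 mm over their backs; the gripper's body (75 mm by 177 mm) begins 78 mm behind the grasp point.
Start: joints at [-1.256, 0.087, 1.371, -0, 1.684, -0.103], TCP at [0.223, -0.503, 0.206] pointing down, gripper open.
Joint ranges: [-3.1, 3.1], [-0.76, 2.03], [0.27, 2.55], [-1.08, 4.22], [0.17, 2.65], [-2.57, 2.57]. Speed limits (rad/s): [2.79, 2.79, 3.14, 3.14, 3.14, 3.14].

### API

Orientations are given as [roll, pitch, yaw] about the fixed x, y, z axes, in that order (R = Rz(yaw) Ry(pitch) Rx(roll)).
In Python, from bench import robot, cams gives the robot as it stands.
- The arm moves only by the tool step_arm, never from a script. Its argument "plan" is a list that holds one entry, the list of rows, each a list of 5 numbers: the shift along the world's x, y, z in mm, then the turn about the world's z in rad, then the opening in per cent of the stroke, from 0 (shut) to 100 (fully open). In form: [[[tx, ty, tz, turn, fingers], ...]]. A call has 1 to 8 rows; each row is the pose to reach, as a shift and turn from the pose commanded when the call began; what a row does not reach only later rows make up. A row lasts 1/12 s, in which the tool goes at most 41.7 mm and 7.16 degrees, less where a joint would pass 70% of its speed; a pose out of reach is approached as far as the arm can. A call with a gripper value outside its range is refused whole. The fingers move at their own pace and stop on an object; the grip force is fixed at half the most. Time passes only in rows, so rows that repeat a pose let the fingers close. It gives the time, the measured TCP pose, the force and the opening at its end, in the units of the state.
- robot.get_obs(): the state, without advancing time (a new reading comes with each control period).
- cams.snapshot(name): name is "scene" or "top" or "wrist"; returns a dict with "frame" (400x640x3 uint8, red, green, blue), "camera_matrix" (3x3 intrinsics, pixels), "origin" and "attitude" of the camera in the world; the wrist camera has in their place "T_tool_cam" (4x4, takes a point from camera to tool coordinates, whose origin is the TCP and whose axes are the flange's). Camera axes: x right, y down, z forward; pixel columns grow to the right and rows downward; lengths in m; the calibration is good to about 2 mm. The wrist camera is an equidistant fisheye: a pixel r from the principal point sees the ray r / f radians off the axis. A picture is of the moment at which its call begins: read the wrist's pose just before it. There is no depth.
- robot.close_job(): hands the job in, once; it reports no verdict.
The state is a dict: "time": time; "joint_positions": joint angles; "qvel": joint speeds; "joint_torque": joint torques, N m; "tool_pos": TCP position; "ee_rot": TCP orientation; "wrist_force": force on the tool from outside, world axes, zero at the start; "wrist_torque": the same for the moment, N m; "width": finger opening in m.
Only numpy, scipy, OpenCV 4.12 (cv2) and the standard library are available. Lean on these libraries where they do the work, as an engineer would, in place of code of your own. Each camera call takes 0.05 s, during which the arm holds its last target. There are 200 camera calls.

### The job

The painted clay toys in the wooden drying box need airing. Draw the slide bolt on the box's front deck fully back towards the front, to its stop, while the flap is still shut; then swing the flap up (it has a bar handle) until it is in line with the iron set-arm on the side of the box, and finish while still holding it there, still, since it falls shut by itself. Do not move the set-arm, and leave the skull, the tops, the cat and the paint tin as they stand.

Things in the scene. Friction and masses are not known exactly. Their poses are not given: they have to be found in the camera images.
- drying_box: Fixed wooden box, 320 mm deep (x) by 360 mm wide (y) by 110 mm high, spanning x -170 to +150 mm and y -180 to +180 mm in its own frame. Origin at table height, z up; its -x side is the front, facing the robot, its +y side carries the set-arm. Box yaw varies. The front 100 mm of its top (x -170 to -70 mm) is a fixed deck at height 110 mm with the bolt; behind it lies the flap.
- bolt (a joint): Slide bolt on the deck at box-frame y = -100 mm: flat iron bar, upper face 131 mm above the table, in two low staples (tops at 136 mm). Value in m, growing along the box's -x: 0 = fully forward, its tongue 20 mm over the flap's front edge (it blocks the flap); 0.040 = fully back at its stop. May start partly drawn, up to 0.010. Friction about 2 N; stays where left.
- bolt_grip (a point): Point on the bolt's upright iron grip, 160 mm above the table; the grip is a post 16 mm (box x) by 14 mm (box y), standing from 131 to 176 mm above the table. Axes as the box. It moves with the bolt.
- flap (a joint): Wooden flap, 210 mm long (box x) by 330 mm wide (y) by 10 mm thick, about 0.5 kg, hinged along its far (+x) edge. Value in rad: 0 = shut and level, grows as the front edge rises, up to 1.5. Hinge almost free: it falls shut when let go.
- flap_hinge (a point): Point on the hinge axis, at the middle of its length: x +140, y 0, z 110 mm in the box frame. The axis runs along box y. Axes as the box.
- flap_bar (a point): Middle of the flap's bar handle, a round iron bar 12 mm thick and 100 mm long along y, on two legs at its ends. It lies 185 mm from the hinge axis towards the front and 50 mm above the hinge axis when shut (40 mm above the flap's upper face), at y = +20 mm in the box frame: 160 mm above the table when shut. Its frame turns with the flap.
- flap_edge (a point): Corner of the flap's front edge at its +y side, mid-thickness, 210 mm from the hinge axis. Its frame turns with the flap: x lies along the flap from front to hinge.
- set_arm_tip (a point): The mark: stiff flat iron arm beside the flap's +y edge, pivoted in line with the flap's hinge (box frame x 140, y 188, z 115 mm), held on an arc of iron rod. It rises from the pivot towards the front at 0.38 to 0.75 rad, measured as for the flap. This point: centre of its 20 mm end ball, 215 mm from the pivot; x axis from ball to pivot, y as box y. At the mark, flap and arm angles are equal.
- skull: Loose half-painted clay skull figure, 60 mm wide, 64 mm high, standing on the left (+y) part of the box's deck. Origin under its middle. Leave alone.
- top_a: Loose unglazed clay spinning top, 52 mm wide, 54 mm high, on the table beside the box's -y side. Origin under its middle. Leave alone.
- top_b: A second such top, on the table beside the box's +y side. Leave alone.
- cat: Loose blue clay cat, about 60 mm wide and 110 mm high, on the table to one side. Origin under its middle. Leave alone.
- paint_tin: Loose tin paint tin with pressed lid, 78 mm wide, 80 mm high, on the table to one side. Origin under its middle. Leave alone.

How it is judged:
On the way, in this order (a step that is already met when the one before it is completed fails the run):
1. the bolt is drawn fully back while the flap is shut (value of joint bolt above 0.034 m and value of joint flap below 0.05 rad), for 0.2 s.
2. the flap is swung up in line with the set-arm (angle between the x axis of flap_edge and the x axis of set_arm_tip, either way round below 0.07 rad), for 0.2 s.
At the end, for the whole second after the job is handed in: The bolt is still within 6 mm of fully back, the flap is within 0.07 rad (4 degrees) of the set-arm's angle and still (under 0.1 rad/s), the fingers carry it (over 0.7 N) and no loose thing props it (value of joint bolt above 0.034 m and angle between the x axis of flap_edge and the x axis of set_arm_tip, either way round below 0.07 rad and velocity of joint flap between -0.1 and 0.1 rad/s and contact force between the fingers and flap above 0.7 N and contact force between each of skull, top_a, top_b, cat, paint_tin and flap below 0.2 N); the arm keeps its last pose, push and grip.
It fails at once if the set-arm is knocked out of its place (its end moves over 12 mm) (distance of set_arm_tip from where it was at the start of the episode above 0.012 m).
It fails at once if a bystander is moved more than 30 mm (distance of any of skull, top_a, top_b, cat, paint_tin from where it was at the start of the episode above 0.03 m).
It fails at once if a bystander is tipped over (angle between any of skull, top_a, top_b, cat, paint_tin's own z axis and vertical above 0.6 rad).
It also fails if it takes over 48 s, if anything falls off the work surface, if the arm or the gripper's body presses on something with over 40 N, if the wrist force passes 120 N, or if a joint passes its speed limit or range.

## Working session

There is one attempt and no reset: what is moved stays moved. The work goes in short steps, Python scripts to look and compute and a tool call to move; the robot and the scene stay as the last step left them, time stands still between calls to the robot, and variables do not carry over. Pictures are saved under pics/ and viewed, about 8 in all and at most 12, crops included, and the job is handed in when it is done.

Besides the shell and the picture viewer there is one more tool, called after ">>>" as name(argument=value, ...), one argument or row to a line, values as JSON. step_arm: Moves the arm, as the interface text tells. Its arguments: {"type":"object","properties":{"plan":{"type":"array"}},"required":["plan"]}

```bash
mkdir -p pics; cat > h.py <<'E'
import numpy as np, cv2
from bench import robot, cams
E
python3 - <<'E'
from h import *
for n in ("scene","top"):
    s=cams.snapshot(n); cv2.imwrite(f"pics/{n}1.png",cv2.cvtColor(s["frame"],cv2.COLOR_RGB2BGR))
    np.savez(f"{n}.npz",**s); print(n,s["camera_matrix"],s["origin"],s["attitude"])
print(robot.get_obs())
E
```

```text
scene [[461.04055228   0.         318.549094  ]
 [  0.         461.04055228 191.17349653]
 [  0.           0.           1.        ]] [ 1.59812635 -0.10078167  1.02620975] [-2.30593298  0.01358033  1.47332944]
top [[391.88659985   0.         318.43678852]
 [  0.         391.88659985 202.63069786]
 [  0.           0.           1.        ]] [ 0.32676595 -0.0211409   1.64146304] [-2.98012875  0.0229865  -1.5820828 ]
{'time': 0.1, 'joint_positions': array([-1.25608228e+00,  8.79251094e-02,  1.37206671e+00, -2.27313815e-05,
        1.68361197e+00, -1.03123181e-01]), 'qvel': array([ 0.00318035, -0.00152624, -0.00394167,  0.000633  , -0.00041484,
        0.00039191]), 'joint_torque': array([ 2.44968629e-03, -3.41252840e+01, -3.03301191e+01,  7.19933328e-02,
        3.04898189e-02, -8.86861085e-05]), 'tool_pos': array([ 0.2230073 , -0.5022288 ,  0.20441564]), 'ee_rot': array([-3.13958987e+00, -1.84555545e-04,  4.17834505e-01]), 'wrist_force': array([ 0.73758568, -0.30583426, -0.2455074 ]), 'wrist_torque': array([ 0.03335391, -0.01100826,  0.07944087]), 'width': 0.09430519343512198}
```

View pics/scene1.png

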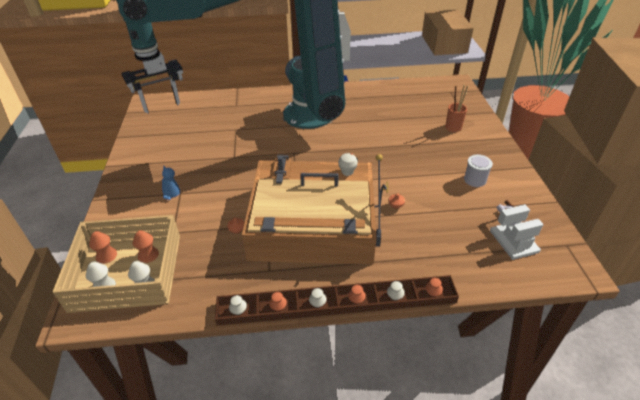

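View pics/top1.png

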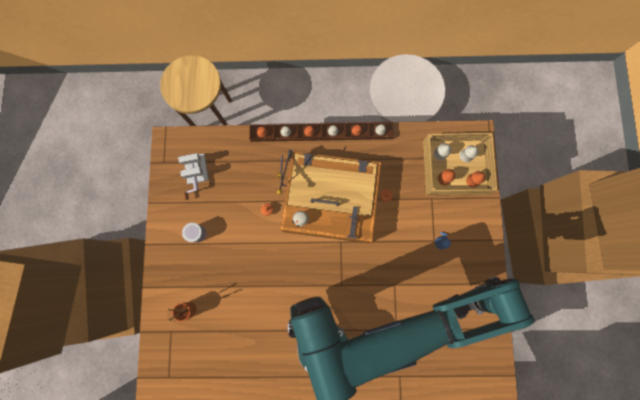

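The scene view looks from behind the box: bolt grip is about (281,163), bar about (320,180) and the arm ball (379,157). In the top view the box is near (332,198), with the bolt at (355,220). I'll enlarge both.

```bash
python3 - <<'E'
from h import *
a=cv2.imread("pics/scene1.png")[140:270,225:415]; b=cv2.imread("pics/top1.png")[140:250,265:405]
cv2.imwrite("pics/c1.png",cv2.resize(a,None,fx=4,fy=4,interpolation=cv2.INTER_CUBIC))
cv2.imwrite("pics/c2.png",cv2.resize(b,None,fx=5,fy=5,interpolation=cv2.INTER_CUBIC))
E
```

```text
(no output)
```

View pics/c1.png

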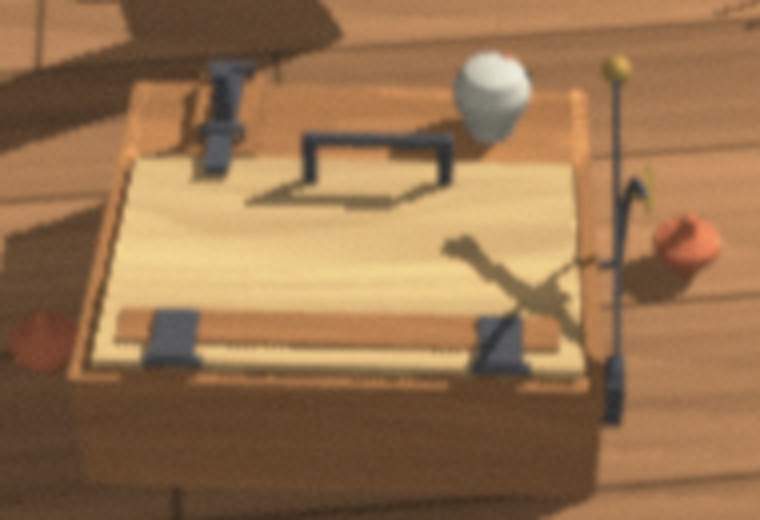

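View pics/c2.png

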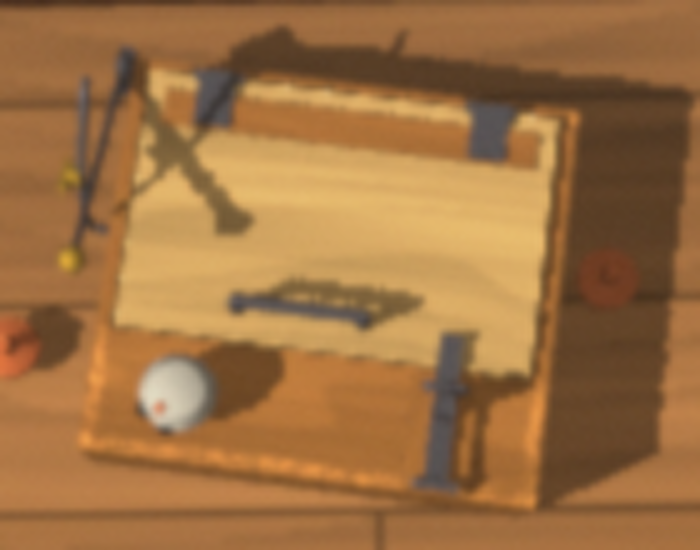

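```bash
cat >> h.py <<'E'
from scipy.spatial.transform import Rotation as Ro
from scipy.optimize import least_squares
class C:
    def __init__(s,n):
        d=np.load(n+".npz"); s.K=d["camera_matrix"]; s.o=d["origin"]; s.R=Ro.from_euler("xyz",d["attitude"]).as_matrix()
    def proj(s,P):
        q=(np.asarray(P)-s.o)@s.R; q=q@s.K.T; return q[...,:2]/q[...,2:]
    def at_z(s,uv,z):
        d=s.R@np.linalg.inv(s.K)@np.r_[uv,1]; return s.o+d*(z-s.o[2])/d[2]
def box2w(p,P): return Ro.from_euler("z",p[2]).apply(P)+[p[0],p[1],0]
E
cat > fit.py <<'E'
from h import *
sc,tp=C("scene"),C("top")
T=lambda u,v:(np.array([u,v])+.5)/5-.5+[265,140]
S=lambda u,v:(np.array([u,v])+.5)/4-.5+[225,140]
cor=dict(fl=[-.17,.18,.11],fr=[-.17,-.18,.11],br=[.15,-.18,.11],bl=[.15,.18,.11],b1=[-.045,.07,.16],b2=[-.045,-.03,.16])
ob=[(tp,T(82,450),'fl'),(tp,T(540,508),'fr'),(tp,T(580,112),'br'),(tp,T(150,62),'bl'),(tp,T(238,302),'b1'),(tp,T(365,320),'b2'),
(sc,S(75,378),'br'),(sc,S(590,387),'bl'),(sc,S(132,85),'fr'),(sc,S(587,92),'fl'),(sc,S(448,138),'b1'),(sc,S(308,137),'b2')]
ball=lambda a:[.14-.215*np.cos(a),.188,.115+.215*np.sin(a)]
def res(p):
    r=[c.proj(box2w(p,cor[k]))-uv for c,uv,k in ob]
    r+=[sc.proj(box2w(p,ball(p[3])))-S(617,68),tp.proj(box2w(p,ball(p[3])))-T(70,260)]
    r+=[tp.proj(box2w(p,[-.05-p[4],-.1,.128]))-T(452,335),sc.proj(box2w(p,[-.05-p[4],-.1,.128]))-S(215,172)]
    return np.array(r)
f=least_squares(lambda p:res(p).ravel(),[.5,-.02,-.1,.5,0],loss="soft_l1")
p=f.x; print(p.round(4)); print(res(p).round(1).tolist())
print("grip cand",[(w,tp.at_z(T(437,484),w).round(3), (Ro.from_euler("z",-p[2]).apply(tp.at_z(T(437,484),w)-[p[0],p[1],0])).round(3)) for w in(.131,.17)])
print("sc",(Ro.from_euler("z",-p[2]).apply(sc.at_z(S(230,68),.176)-[p[0],p[1],0])).round(3))
print("bar",box2w(p,[-.045,.02,.16]))
np.save("p.npy",p)
E
python3 fit.py
```

```text
[ 0.6133 -0.0389 -0.1392  0.5829 -0.0064]
[[-0.9, 0.4], [-1.0, 0.4], [-0.5, 0.3], [-3.2, -0.2], [-0.7, 0.2], [-0.2, -0.2], [-2.0, 0.0], [3.4, 0.7], [0.3, -0.5], [-0.9, -0.5], [-1.1, 0.7], [-0.4, 0.4], [-0.8, 0.1], [0.4, -0.2], [0.1, -0.1], [-0.2, -0.2]]
grip cand [(0.131, array([ 0.44 , -0.117,  0.131]), array([-0.161, -0.101,  0.131])), (0.17, array([ 0.437, -0.114,  0.17 ]), array([-0.164, -0.099,  0.17 ]))]
sc [-0.107 -0.091  0.176]
bar [ 0.57152473 -0.01283646  0.16      ]
```

>>> step_arm(
  plan=[
    [[30,40,95,0.1,100],[270,380,95,1.01,100],[270,380,95,1.01,100],[270,380,95,1.01,100],[270,380,95,1.01,100],[270,380,95,1.01,100],[270,380,95,1.01,100],[270,380,95,1.01,60]],
  ],
)

```text
time: 0.77
tool_pos: [0.4026, -0.2493, 0.2799]
ee_rot: [-3.141, -0.0, 1.399]
wrist_force: [0.7, -0.9, -0.0]
width: 0.0903
```

>>> step_arm(
  plan=[
    [[90,126,0,0,60],[90,126,0,0,60],[90,126,0,0,60],[90,126,0,0,60],[90,126,0,0,60],[90,126,0,0,60]],
  ],
)

```text
time: 1.27
tool_pos: [0.4923, -0.124, 0.2792]
ee_rot: [-3.14, 0.0, 1.396]
wrist_force: [0.1, 0.1, -0.1]
width: 0.0563
```

```bash
python3 - <<'E'
from h import *
o=robot.get_obs(); print(o["tool_pos"],o["ee_rot"],o["width"],o["time"])
s=cams.snapshot("wrist"); print(s["camera_matrix"],s["T_tool_cam"])
np.savez("w1.npz",pos=o["tool_pos"],rot=o["ee_rot"],**s)
cv2.imwrite("pics/w1.png",cv2.cvtColor(s["frame"],cv2.COLOR_RGB2BGR))
E
```

```text
[ 0.49231251 -0.12398698  0.27916948] [-3.13986624e+00  1.57545559e-04  1.39611821e+00] 0.05631087341091928 1.2667
[[309.70691629   0.         319.52548308]
 [  0.         309.70691629 203.87383509]
 [  0.           0.           1.        ]] [[-8.49340585e-04 -9.64035321e-01 -2.65772795e-01  7.71468024e-02]
 [ 9.99999468e-01 -6.63316324e-04 -7.89696203e-04 -5.98715136e-05]
 [ 5.85003598e-04 -2.65773325e-01  9.64035372e-01 -1.78906464e-01]
 [ 0.00000000e+00  0.00000000e+00  0.00000000e+00  1.00000000e+00]]
```

View pics/w1.png

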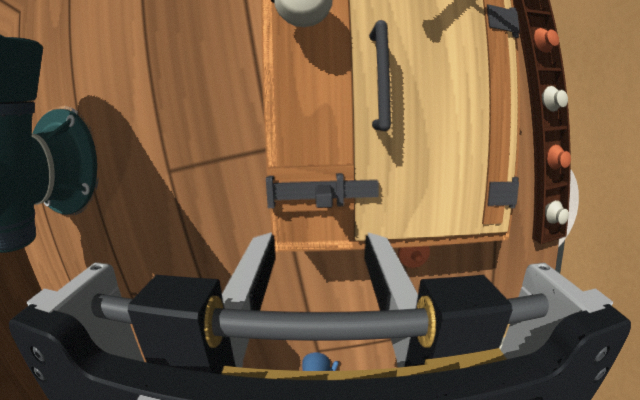

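```bash
cat >> h.py <<'E'
def wrist(f,uv,z):
    d=np.load(f); K=d["camera_matrix"]; T=d["T_tool_cam"]; R=Ro.from_euler("xyz",d["rot"]).as_matrix()
    v=np.array(uv)-K[:2,2]; r=np.hypot(*v); t=r/K[0,0]; ray=np.r_[v/r*np.sin(t),np.cos(t)]
    ray=R@T[:3,:3]@ray; o=R@T[:3,3]+d["pos"]; return o+ray*(z-o[2])/ray[2]
def w2box(p,P): return Ro.from_euler("z",-p[2]).apply(np.array(P)-[p[0],p[1],0])
E
python3 - <<'E'
from h import *
p=np.load("p.npy")
for n,uv,z in [("post top",(323,201),.176),("post mid",(323,194),.155),("tongue",(380,189),.131),("frontstaple",(271,190),.136),("bar L",(380,28),.16),("bar R",(381,125),.16),("corner fr",(276,246),.11)]:
    q=wrist("w1.npz",uv,z); print(n,q.round(4),w2box(p,q).round(4))
E
```

```text
post top [ 0.4955 -0.1223  0.176 ] [-0.1051 -0.099   0.176 ]
post mid [ 0.4959 -0.1207  0.155 ] [-0.1049 -0.0973  0.155 ]
tongue [ 0.5576 -0.1316  0.131 ] [-0.0423 -0.0996  0.131 ]
frontstaple [ 0.441  -0.1111  0.136 ] [-0.1606 -0.0954  0.136 ]
bar L [0.5792 0.0344 0.16  ] [-0.044   0.0679  0.16  ]
bar R [ 0.5631 -0.0615  0.16  ] [-0.0466 -0.0294  0.16  ]
corner fr [ 0.4264 -0.186   0.11  ] [-0.1647 -0.1716  0.11  ]
```

The post top is at about (323,201), and its measured box position of (-105,-99) mm agrees with y = -100. The bar also agrees with its given place. Next I descend over the grip.

>>> step_arm(
  plan=[
    [[3,2,-40,0.036,60],[3,2,-80,0.036,60],[3,2,-115,0.036,60],[3,2,-132,0.036,60],[3,2,-132,0.036,10],[3,2,-132,0.036,10],[3,2,-132,0.036,10],[3,2,-132,0.036,10]],
  ],
)

```text
time: 1.98
tool_pos: [0.4963, -0.1244, 0.1507]
ee_rot: [3.137, 0.001, 1.428]
wrist_force: [0.3, 0.8, 0.8]
width: 0.0331
```

>>> step_arm(
  plan=[
    [[0,0,0,0,10],[0,0,0,0,10]],
  ],
)

```text
time: 2.15
tool_pos: [0.4959, -0.1237, 0.1498]
ee_rot: [3.138, 0.001, 1.429]
wrist_force: [-0.4, -0.1, -0.1]
width: 0.0197
```

>>> step_arm(
  plan=[
    [[0,0,0,0,10],[0,0,0,0,10],[0,0,0,0,10],[-10,1.4,0,0,10],[-20,2.8,0,0,10],[-30,4.2,0,0,10],[-36,5,0,0,10],[-36,5,0,0,10]],
  ],
)

```text
time: 2.82
tool_pos: [0.4584, -0.1182, 0.1494]
ee_rot: [3.14, 0.001, 1.429]
wrist_force: [-1.4, 0.1, 7.1]
width: 0.0161
```

>>> step_arm(
  plan=[
    [[-2,0.3,0,0,10],[-4,0.6,0,0,10],[-6,0.8,0,0,10],[-6,0.8,0,0,10]],
  ],
)

```text
time: 3.15
tool_pos: [0.4572, -0.118, 0.1494]
ee_rot: [3.13, 0.0, 1.429]
wrist_force: [11.1, -1.3, 1.7]
width: 0.0157
```

>>> step_arm(
  plan=[
    [[4,-0.6,0,0,10],[4,-0.6,0,0,60],[4,-0.6,0,0,60],[4,-0.6,0,0,60],[4,-0.6,0,0,60],[4,-0.6,40,0,60],[4,-0.6,80,0,60],[4,-0.6,120,0,60]],
  ],
)

```text
time: 3.82
tool_pos: [0.4557, -0.1175, 0.2676]
ee_rot: [-3.137, -0.001, 1.429]
wrist_force: [-0.1, 0.6, -0.1]
width: 0.0558
```

>>> step_arm(
  plan=[
    [[10,5,0,0,60],[20,10,0,0,60],[20,10,0,0,60],[20,10,0,0,60]],
  ],
)

```text
time: 4.15
tool_pos: [0.4764, -0.1074, 0.2654]
ee_rot: [-3.137, -0.001, 1.43]
wrist_force: [0.1, 0.3, 0.7]
width: 0.0565
```

```bash
python3 - <<'E'
from h import *
o=robot.get_obs(); print(o["tool_pos"],o["ee_rot"],o["width"],o["time"])
s=cams.snapshot("wrist")
np.savez("w2.npz",pos=o["tool_pos"],rot=o["ee_rot"],**s)
cv2.imwrite("pics/w2.png",cv2.cvtColor(s["frame"],cv2.COLOR_RGB2BGR))
E
```

```text
[ 0.47643651 -0.10744113  0.26538734] [-3.13662104e+00 -7.92615400e-04  1.42980795e+00] 0.056456256021618426 4.15
```

View pics/w2.png

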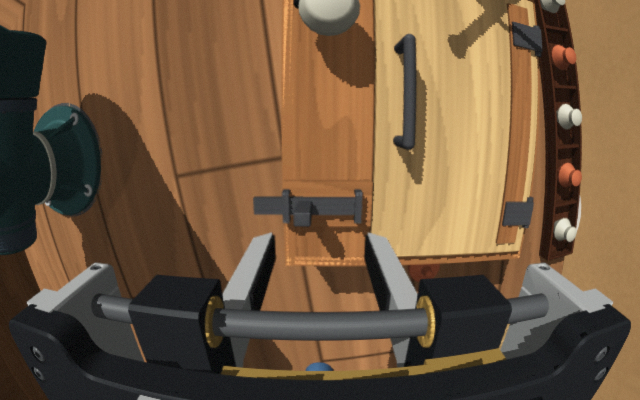

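The bolt is drawn: its tongue end is at (362,207), clear of the flap edge at column 374, and the post (302,210) is up against the front staple. The bar runs from (407,40) to (403,143). I'll measure both.

```bash
python3 - <<'E'
from h import *
p=np.load("p.npy")
for n,uv,z in [("post top",(302,217),.176),("tongue",(364,207),.131),("bar L",(407,40),.16),("bar R",(403,143),.16)]:
    q=wrist("w2.npz",uv,z); print(n,q.round(4),w2box(p,q).round(4))
h=.14; r=np.hypot(.185,.05); a0=np.arctan2(.05,.185)
b0=box2w(p,[-.045,.02,.16])
print("bar",b0,"arm",p[3])
for t in np.linspace(0,1,9)*p[3]:
    print(round(t,3),((box2w(p,[.14-r*np.cos(a0+t),.02,.11+r*np.sin(a0+t)])-b0)*1000).round(1))
# arm angle sensitivity from each camera
exec(open("fit.py").read().split("f=least")[0])
for c,uv in((sc,S(617,68)),(tp,T(70,260))):
    print([ (a,(c.proj(box2w(p,ball(a)))-uv).round(1)) for a in (.53,.58,.63)])
E
```

```text
post top [ 0.4586 -0.1142  0.176 ] [-0.1428 -0.096   0.176 ]
tongue [ 0.5203 -0.1263  0.131 ] [-0.08   -0.0995  0.131 ]
bar L [0.5783 0.0366 0.16  ] [-0.0451  0.0699  0.16  ]
bar R [ 0.5611 -0.0609  0.16  ] [-0.0486 -0.0291  0.16  ]
bar [ 0.57152473 -0.01283646  0.16      ] arm 0.5828738329399352
0.0 [ 0. -0.  0.]
0.073 [ 4.1 -0.6 13.3]
0.146 [ 9.1 -1.3 26.3]
0.219 [15.1 -2.1 38.9]
0.291 [22.  -3.1 51. ]
0.364 [29.7 -4.2 62.6]
0.437 [38.2 -5.4 73.6]
0.51 [47.5 -6.7 84. ]
0.583 [57.5 -8.1 93.6]
[(0.53, array([-1.1,  1.5])), (0.58, array([-0.8,  0.1])), (0.63, array([-0.4, -1. ]))]
[(0.53, array([0.5, 1.9])), (0.58, array([ 0.4, -0. ])), (0.63, array([ 0.4, -2.1]))]
```

>>> step_arm(
  plan=[
    [[30,30,0,0,60],[60,60,0,0,60],[90,90,0,0,60],[94,95,-20,0,60],[94,95,-60,0,60],[94,95,-95,0,60],[94,95,-118,0,60],[94,95,-124,0,60]],
  ],
)

```text
time: 4.87
tool_pos: [0.5665, -0.0126, 0.1362]
ee_rot: [-3.128, 0.001, 1.429]
wrist_force: [-1.2, -0.1, -0.0]
width: 0.0562
```

>>> step_arm(
  plan=[
    [[0,0,0,0,60],[0,0,0,0,5],[0,0,0,0,5],[0,0,0,0,5],[0,0,0,0,5],[0,0,0,0,5],[0,0,0,0,5],[0,0,0,0,5]],
  ],
)

```text
time: 5.53
tool_pos: [0.5727, -0.0133, 0.1447]
ee_rot: [3.137, -0.0, 1.429]
wrist_force: [9.3, -1.0, -2.7]
width: 0.0132
```

>>> step_arm(
  plan=[
    [[0,0,0,0,5],[0,0,0,0,5],[0,0,0,0,5]],
  ],
)

```text
time: 5.78
tool_pos: [0.5735, -0.0134, 0.1447]
ee_rot: [3.135, -0.0, 1.429]
wrist_force: [5.7, -0.3, -0.6]
width: 0.0109
```

>>> step_arm(
  plan=[
    [[2,0,6.7,0,5],[4,-0.6,13.3,0,5],[6.5,-1,20,0,5],[9,-1.3,26.3,0,5],[12,-1.7,32.7,0,5],[15,-2.1,39,0,5],[18.5,-2.6,45,0,5],[22,-3.1,51,0,5]],
  ],
)

```text
time: 6.45
tool_pos: [0.5935, -0.0164, 0.1936]
ee_rot: [-3.141, 0.0, 1.429]
wrist_force: [6.4, -1.4, -6.5]
width: 0.0112
```

>>> step_arm(
  plan=[
    [[4,-0.5,6,0,5],[8,-1.1,12,0,5],[12,-1.7,17.5,0,5],[16,-2.3,23,0,5],[21,-3,28,0,5],[25.5,-3.6,33,0,5],[30.5,-4.3,38,0,5],[35.5,-5,42.6,0,5]],
  ],
)

```text
time: 7.12
tool_pos: [0.6281, -0.0213, 0.2382]
ee_rot: [-3.14, 0.001, 1.429]
wrist_force: [-1.0, -0.4, -4.1]
width: 0.0111
```

>>> step_arm(
  plan=[
    [[0,0,0,0,5],[0,0,0,0,5],[0,0,0,0,5],[0,0,0,0,5]],
  ],
)

```text
time: 7.45
tool_pos: [0.6279, -0.0213, 0.2381]
ee_rot: [-3.141, 0.0, 1.429]
wrist_force: [-2.4, -1.5, -1.1]
width: 0.011
```

```bash
python3 - <<'E'
from h import *
o=robot.get_obs(); print(o["tool_pos"],o["ee_rot"],o["width"],o["time"],o["wrist_force"])
sh=[]
for n,r in (("scene",(110,270,225,425)),("top",(120,250,265,425))):
    s=cams.snapshot(n); im=cv2.cvtColor(s["frame"],cv2.COLOR_RGB2BGR)[r[0]:r[1],r[2]:r[3]]
    cv2.imwrite(f"pics/{n}2.png",cv2.resize(im,None,fx=4 if n=="scene" else 4,fy=4,interpolation=cv2.INTER_CUBIC)[:600,:800])
E
```

```text
[ 0.62793386 -0.02128277  0.23807708] [-3.14107043e+00  4.77108546e-04  1.42856314e+00] 0.011000945276652182 7.45 [-2.43150153 -1.50344887 -1.10624396]
```

View pics/scene2.png

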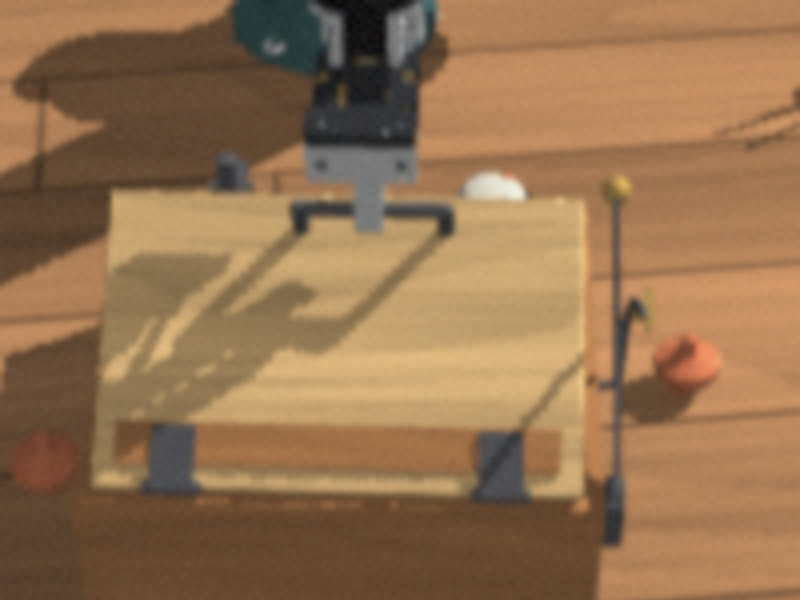

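View pics/top2.png

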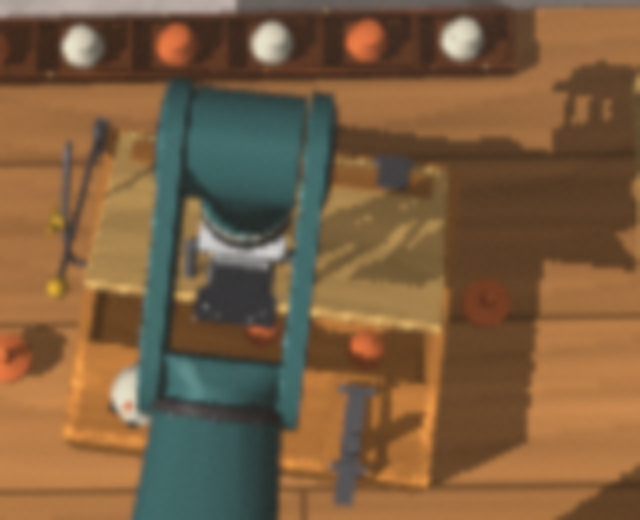

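The flap stands near the arm angle: its front edge runs (112,190)–(582,200) in the scene crop and (88,284)–(440,325) in the top crop, and the bolt is still back. I'll measure the angle.

```bash
python3 - <<'E'
exec(open("fit.py").read().split("f=least")[0])
p=np.load("p.npy")
s2=lambda u,v:(np.array([u,v])+.5)/4-.5+[225,110]
t2=lambda u,v:(np.array([u,v])+.5)/4-.5+[265,120]
def fl(a,y,h): return box2w(p,[.14-.21*np.cos(a)+h*np.sin(a),y,.11+.21*np.sin(a)+h*np.cos(a)])
for nm,c,uv,y,h in[("sc+",sc,s2(583,199),.165,.01),("sc-",sc,s2(112,190),-.165,.01),("tp+",tp,t2(88,286),.165,.005),("tp-",tp,t2(440,326),-.165,.005)]:
    f=least_squares(lambda a:(c.proj(fl(a[0],y,h))-uv),[.5]); print(nm,f.x,f.fun.round(1))
for nm,c,uv in[("sc",sc,s2(617,187)),("tp",tp,t2(57,288))]:
    f=least_squares(lambda a:(c.proj(box2w(p,ball(a[0])))-uv),[.5]); print(nm,f.x,f.fun.round(1))
# from tool: bar = tcp + 19mm up
b=w2box(p,robot.get_obs()["tool_pos"]+[0,0,.019]); print("tool",np.arctan2(b[2]-.11,.14-b[0])-np.arctan2(.05,.185))
E
```

```text
sc+ [0.55098672] [-0.6 -0.1]
sc- [0.55407484] [-0.5  0.3]
tp+ [0.56816962] [-1.  0.]
tp- [0.58913096] [0.6 0.1]
sc [0.60365496] [-0.6 -0.2]
tp [0.57846703] [ 0.1 -0. ]
tool 0.5905793587645947
```

>>> step_arm(
  plan=[
    [[1,0,1,0,5],[2,-0.3,2,0,5],[2,-0.3,2,0,5],[2,-0.3,2,0,5],[2,-0.3,2,0,5],[2,-0.3,2,0,5],[2,-0.3,2,0,5],[2,-0.3,2,0,5]],
  ],
)

```text
time: 8.22
tool_pos: [0.6301, -0.0216, 0.2401]
ee_rot: [-3.141, 0.0, 1.429]
wrist_force: [-4.3, -2.7, -0.0]
width: 0.0107
```

```bash
python3 - <<'E'
from h import *
p=np.load("p.npy"); o=robot.get_obs()
b=w2box(p,o["tool_pos"]+[0,0,.019]); print("tool",np.arctan2(b[2]-.11,.14-b[0])-np.arctan2(.05,.185),o["wrist_force"],o["width"],abs(o["qvel"]).max(),o["time"])
print(robot.close_job())
E
```

```text
tool 0.6060751060872911 [-4.25291288 -2.72871839 -0.01281184] 0.010725372600255774 0.0018239654457369973 8.2167
the job is handed in; nothing more can be done
None
```

I drew the bolt fully back, swung the flap up to the set-arm, and handed the job in at 8.2 s with the gripper still holding the bar. No verdict is reported, so success is not confirmed.

- **Bolt:** The pull ended against the stop at about 11 N with the flap still shut. A wrist picture put the bolt's travel at about 38 mm. It still looked fully back in the last top picture.
- **Flap angle:** The cameras and tool pose disagree slightly on how close it was before my last small lift:

| Source | Flap (rad) | Set-arm (rad) |
|---|---|---|
| Top camera | 0.57–0.59 | 0.58 |
| Scene camera | 0.55 | 0.60 |
| Tool pose / first camera fit | 0.59 | 0.58 |

The last lift added about 0.015 rad. All three then put the flap within about 0.04 rad of the arm, inside the 0.07 limit. I took no picture after that lift.

- **Holding:** The arm was still (joint speeds under 0.002 rad/s) and the fingers were closed on the bar at 10.7 mm. The wrist force was about 5 N sideways and almost nothing vertically, so I judged that the fingers carry the flap from the closed grip, not from a measured load.
- **Bystanders:** In the last pictures the set-arm, the skull and both tops looked where they had stood. The cat and paint tin were outside those crops, and the arm did not go near them at low height.

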